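# Move the tray with the long bone from its pile to the stand

### The arm

A 6-joint arm with a two-finger parallel gripper is mounted at the origin on the work surface. World frame = base frame: x ahead of the robot, y to its left, z up, the work surface at z = 0. Lengths are in m, angles in rad, forces in N, time in s.
With the tool pointing down it reaches from about 0.225 to 0.875 m from the base axis. Payload 3.4 kg.
Tool frame: the origin (TCP) lies where the fingers leave the gripper's body, on its centre line; the fingertips stand 73 mm ahead of it and the grasp point (between the pads) lies 54 mm ahead of it (manip.pinch_z is the distance from the TCP to the grasp point, in m); z points along the fingers, y is the line along which they close (so a half turn about z gives the same grasp; the last joint's range is limited). The gripper opens to 85 mm and grips with 20 to 120 N. Pads are 22 mm wide; open, the fingers measure 114 mm over their backs; the gripper's body (76 mm by 85 mm) begins 54 mm behind the grasp point. The pads swing forward as they close: fully open they stand 13 mm farther back than shut.
Start: joints at [0.999, 0.276, 1.505, -0, 1.361, -0.121], TCP at [0.251, 0.518, 0.304] pointing down, gripper open.
Joint ranges: [-2.89, 2.89], [-0.75, 2.08], [0.22, 2.7], [-1.18, 4.32], [0.11, 2.71], [-2.7, 2.7]. Speed limits (rad/s): [2.57, 2.57, 3.14, 3.14, 3.14, 3.14].

### API

Orientations are given as a unit quaternion [w, x, y, z].
In Python, from rig import readout, imaging, manip gives the robot as it stands. The module is installed in compiled form; this text tells all that it offers.
- The arm moves only by the tool servo_tool, never from a script. Its argument "moves" is a list of rows, each an object with "dp": the shift along the tool's x, y, z in units of 0.2 m (1.0 is 0.2 m), a list of three; "delta_rot": the turn, a rotation vector about the tool's x, y, z in units of 0.1 rad (1.0 is 0.1 rad), a list of three; "fingers": the opening, from 0 (shut) to 1 (fully open). In form: [{"dp": [dx, dy, dz], "delta_rot": [wx, wy, wz], "fingers": fingers}, ...]. A call has 1 to 5 rows; each row shifts and turns the commanded pose from where the row before left it, along the tool's axes as they then stand; what a row does not reach is not made up. A row lasts 1/10 s, in which the tool goes at most 50 mm and 8.59 degrees, less where a joint would pass 70% of its speed; a pose out of reach is approached as far as the arm can. A call with a number of a shift or a turn outside -1 to 1 is refused whole. A call with a gripper value outside its range is refused whole. The fingers move at their own pace and stop on an object; "force" is the grip in N (left out, the last holds). Time passes only in rows, so rows that do not move let the fingers close. It gives the time, the measured TCP pose, the force, the opening and the grip force at its end, in the units of the state.
- readout.get_state(): the state, without advancing time (a new reading comes with each control period).
- imaging.get_image(name): name is "side" or "top" or "wrist"; returns (picture, depth): 420x560x3 uint8, red, green, blue; 420x560 float32, m along the optical axis (not along the pixel's ray), 0 where there is no reading.
- imaging.calibration(name): a dict with "intrinsics" (3x3 intrinsics, pixels), "R" (3x3) and "t" (3): a world point X has camera coordinates R X + t; the wrist camera has in their place "hand_eye" (4x4, takes a point from camera to tool coordinates, whose origin is the TCP and whose axes are the flange's). Camera axes: x right, y down, z forward; pixel columns grow to the right and rows downward; lengths in m; the calibration is good to about 2 mm. A picture is of the moment at which its call begins: read the wrist's pose just before it. calibration takes no time and is no camera call.
- manip.sign_off(): hands the job in; it is judged then, once.
The state is a dict: "clock": time; "qpos": joint angles; "qd": joint speeds; "effort": joint torques, N m; "position": TCP position; "ee_rot": TCP orientation; "contact_force": force on the tool from outside, world axes, zero at the start; "moment": the same for the moment, N m; "width": finger opening in m; "gripper_force": force on a finger pad.
Only numpy, scipy, OpenCV 4.12 (cv2) and the standard library are available. Lean on these libraries where they do the work, as an engineer would, in place of code of your own. Each camera call takes 0.05 s, during which the arm holds its last target. There are 200 camera calls.

### The job

Two piles of nested specimen trays stand on the bench, and one of the two top trays holds the long bone. Lift that top tray straight out of its pile by its rim, carry it level with the bone in it, and set it down gently, centred on the deck of the height-adjustable stand: lower it until you feel it rest there before you let go. Do not touch the fossils, and leave the other trays, the vertebra and the brush where they are.

Things in the scene. Friction and masses are not known exactly. Their poses are not given: they have to be found in the camera images.
- tray_1: Top tray of pile 1: square white plastic tray, 48 mm high, no handles, 150 to 310 g. Origin: centre of its underside; z up, x and y square to the walls, x within 0.25 rad of ahead. Collar (25 to 48 mm up): upright wall 8 mm thick, 140 mm square outside, 124 inside. Shoulder 20 to 25 mm up: 134 mm square. Foot below: 118 mm square. Floor 5 mm thick; inner ledge 8 mm wide, 23 mm below the rim.
- tray_2: Top tray of pile 2, same make as tray_1. How both nest: the top tray's shoulder stands on the rim of the under tray, the underside of its collar 5 mm above that rim; its narrower foot reaches 20 mm down into it with 3 mm play all round, so it has to be raised straight up more than 20 mm before it is free. Held by one wall it may sag a little.
- under_1: Lower tray of pile 1, empty, standing loose on the table: same make, shape and origin as tray_1, 300 g. Its origin lies 28 mm below that of tray_1.
- under_2: Lower tray of pile 2, empty, standing loose on the table: same make, shape and origin as tray_1, 300 g. Its origin lies 28 mm below that of tray_2.
- bone: The long bone: brown limb bone, thin shaft and knobbed ends, 100 mm long, 38 mm wide, 22 mm high, 80 to 170 g, loose on the floor of one of the two top trays (which one varies), its centre within about 8 mm of the tray's. Origin: middle of its underside, y along its length, which lies within about 0.6 rad of the tray's y.
- vertebra: The short, compact vertebra: brown disc 42 mm across with stubby processes, about 66 x 52 mm over all, 22 mm high, loose in the other top tray. Origin under the centre of the disc.
- stand: Height-adjustable stand: steel foot fixed to the table and, above its sleeve, a flat level aluminium deck 120 x 120 mm, 8 mm thick. Origin: centre of the foot's underside, on the table, straight below the deck's centre. The deck's height is NOT measured: its top lies anywhere from 60 to 120 mm above the table; find it by touch or by eye. The deck holds still under pushes up to 50 N.
- brush: A brush with a white handle, 170 mm long and under 30 mm high, lying on the table roughly along x, about 105 mm to the left (+y) of the stand's centre. A bystander.
Not all that is in view belongs to the job. What is shaped like the stand but green is not meant.

How it is judged:
On the way, in this order (a step that is already met when the one before it is completed fails the run):
1. the top tray that holds the long bone is lifted clear of its pile, the bone still in it (((distance between bone and tray_1 below 0.08 m and z of tray_1 in the frame of under_1 above 0.055 m and contact force between the fingers and tray_1 above 1 N) or (distance between bone and tray_2 below 0.08 m and z of tray_2 in the frame of under_2 above 0.055 m and contact force between the fingers and tray_2 above 1 N))), for 0.2 s.
2. that tray stands on the deck of the stand, near its centre, while the fingers still hold it (((distance between bone and tray_1 below 0.08 m and contact force between tray_1 and stand above 0.8 N and contact force between the fingers and tray_1 above 1 N and horizontal distance between tray_1 and stand below 0.025 m) or (distance between bone and tray_2 below 0.08 m and contact force between tray_2 and stand above 0.8 N and contact force between the fingers and tray_2 above 1 N and horizontal distance between tray_2 and stand below 0.025 m))), for 0.2 s.
At the end, for the whole second after the job is handed in: The tray that holds the long bone stands level (within 0.06 rad), released and at rest on the deck of the stand, its centre within 25 mm of the stand's centre, the bone lying on its floor; the other top tray, both lower trays, the vertebra and the brush are within 25 mm of where they began (((distance between bone and tray_1 below 0.08 m and horizontal distance between tray_1 and stand below 0.025 m and angle between tray_1's own z axis and vertical below 0.06 rad and contact force between tray_1 and stand above 0.8 N and linear speed of tray_1 below 0.02 m/s and z of bone in the frame of tray_1 below 0.02 m and distance of each of tray_2, under_1, under_2, vertebra, brush from where it was at the start of the episode below 0.025 m) or (distance between bone and tray_2 below 0.08 m and horizontal distance between tray_2 and stand below 0.025 m and angle between tray_2's own z axis and vertical below 0.06 rad and contact force between tray_2 and stand above 0.8 N and linear speed of tray_2 below 0.02 m/s and z of bone in the frame of tray_2 below 0.02 m and distance of each of tray_1, under_1, under_2, vertebra, brush from where it was at the start of the episode below 0.025 m))); the robot touches nothing.
It fails at once if the fingers press on a fossil (contact force between the fingers and bone above 1 N or contact force between the fingers and vertebra above 1 N).
It fails at once if a top tray is tipped by more than 20 degrees (angle between any of tray_1, tray_2's own z axis and vertical above 0.35 rad).
It fails at once if a tray comes down hard on the stand (touches it while moving faster than 80 mm/s) ((contact force between tray_1 and stand above 1 N and linear speed of tray_1 above 0.08 m/s) or (contact force between tray_2 and stand above 1 N and linear speed of tray_2 above 0.08 m/s)).
It fails at once if the other top tray, a lower tray, the vertebra or the brush is shifted or lifted by more than 25 mm (distance of any of under_1, under_2, vertebra, brush from where it was at the start of the episode above 0.025 m or (distance between bone and tray_1 above 0.1 m and distance of tray_1 from where it was at the start of the episode above 0.025 m) or (distance between bone and tray_2 above 0.1 m and distance of tray_2 from where it was at the start of the episode above 0.025 m)).
It also fails if it takes over 58 s, if anything falls off the work surface, if the arm or the gripper's body presses on something with over 40 N, if the wrist force passes 120 N, or if a joint passes its speed limit or range.

## Working session

There is one attempt and no reset: what is moved stays moved. The work goes in short steps, Python scripts to look and compute and a tool call to move; the robot and the scene stay as the last step left them, time stands still between calls to the robot, and variables do not carry over. Pictures are saved under pics/ and viewed, at most 10 in all, crops included, and the job is handed in when it is done.

Besides the shell and the picture viewer there is one more tool, called after "Call:" as name([rows], argument=value, ...), one row to a line, values as JSON. servo_tool: Moves the arm, as the interface text tells. Its arguments: {"type":"object","properties":{"moves":{"type":"array"},"force":{"type":"number"}},"required":["moves"]}

```bash
mkdir -p pics
cat > h.py <<'E'
import numpy as np,cv2
from rig import readout, imaging, manip
def cloud(n):
    s=readout.get_state(); im,d=imaging.get_image(n); c=imaging.calibration(n); K=np.array(c["intrinsics"])
    v,u=np.mgrid[:420,:560]; P=np.stack([(u-K[0,2])/K[0,0]*d,(v-K[1,2])/K[1,1]*d,d],-1)
    if "R" in c: W=(P-np.array(c["t"]))@np.array(c["R"])
    else:
        from scipy.spatial.transform import Rotation as Ro
        H=np.array(c["hand_eye"]); q=s["ee_rot"]; R=Ro.from_quat([q[1],q[2],q[3],q[0]]).as_matrix()
        W=(P@H[:3,:3].T+H[:3,3])@R.T+np.array(s["position"])
    W[d==0]=np.nan
    return im,d,W
E
python3 - <<'E'
from h import *
print(readout.get_state())
out=[]
for n in("top","side"):
    im,d,W=cloud(n); np.savez(f"{n}.npz",im=im,W=W); cv2.imwrite(f"pics/{n}0.png",im[:,:,::-1])
    print(n,imaging.calibration(n))
E
```

```text
{'clock': 0.0, 'qpos': array([ 9.99021989e-01,  2.76605288e-01,  1.50613040e+00,  1.44100759e-05,
        1.36070929e+00, -1.20999333e-01]), 'qd': array([ 0.00053956, -0.00092059,  0.00061051, -0.00087802, -0.00332839,
        0.00071107]), 'effort': array([ 7.77232817e-04, -4.16778874e+01, -2.45799208e+01,  3.60557333e-04,
        1.10162873e-02, -3.34661408e-06]), 'position': array([0.25029143, 0.51722748, 0.30303482]), 'ee_rot': array([-3.21059321e-04,  2.23485456e-01,  9.74706824e-01, -8.68758972e-04]), 'contact_force': array([-1.28950114, -0.26124464, -0.36582457]), 'moment': array([0.00802824, 0.03012089, 0.00717944]), 'gripper_force': 0.0, 'width': 0.08530302796076389}
top {'intrinsics': array([[447.8244858 ,   0.        , 280.76892098],
       [  0.        , 447.8244858 , 213.53178446],
       [  0.        ,   0.        ,   1.        ]]), 'R': array([[-0.00802753, -0.99992682,  0.00905032],
       [-0.98594728,  0.00640439, -0.16693396],
       [ 0.16686378, -0.0102632 , -0.98592654]]), 't': array([0.01958744, 0.46352975, 1.13381554])}
side {'intrinsics': array([[447.25218098,   0.        , 279.81389128],
       [  0.        , 447.25218098, 202.32410264],
       [  0.        ,   0.        ,   1.        ]]), 'R': array([[ 0.82676494, -0.56213544,  0.02152888],
       [-0.35277173, -0.54789212, -0.75852906],
       [ 0.43819157,  0.61953045, -0.65128349]]), 't': array([-0.33009424,  0.22307952,  0.86361447])}
```

View pics/top0.png

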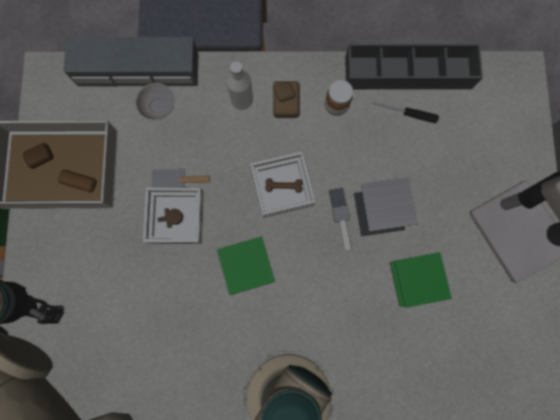

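View pics/side0.png

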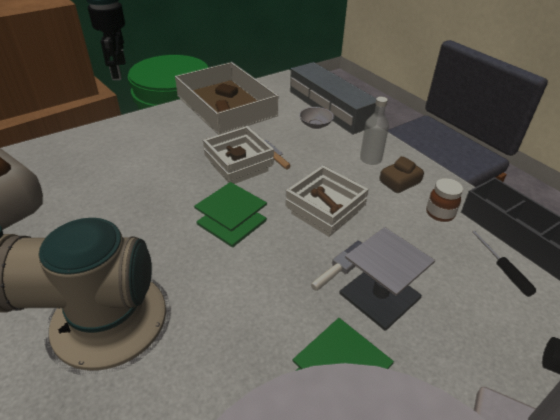

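Candidates in the top view:
- **Bone tray:** the top tray at (283,185) holds the long bone, with knobbed ends and a thin shaft. The tray at (172,216) holds the vertebra. The brown bin at (57,168) and the rock at (286,98) are clutter.
- **Stand:** the grey aluminium deck at (388,204) is the stand. The green ones at (246,265) and (421,280) are decoys.
- **Brush:** its handle is at (343,225), close to the stand.

Next I measure both and take one close crop.

Run:
```python
from h import *
a=np.load("top.npz"); W=a["W"]; im=a["im"]
def box(u0,u1,v0,v1,zl,zh,name,n=W):
    P=n[v0:v1,u0:u1].reshape(-1,3); P=P[(P[:,2]>zl)&(P[:,2]<zh)]
    r=cv2.minAreaRect(P[:,:2].astype(np.float32)*1000)
    print(name,len(P),r,"z med",np.median(P[:,2]),"mean",P.mean(0)); return r
box(245,320,148,220,.066,.09,"bonetray rim")
box(140,205,185,246,.066,.09,"vert rim")
box(355,422,172,240,.05,.14,"deck")
print("floor z",W[200,285],W[185,283],W[185,268],W[186,299])
# bone: brown
s=im.astype(int); m=(s[:,:,0]-s[:,:,2]>25); mm=np.zeros_like(m); mm[165:205,262:306]=1
P=W[m&mm]; print("bone",cv2.minAreaRect(P[:,:2].astype(np.float32)*1000),P.mean(0))
b=np.load("side.npz")["W"]
P=b[225:295,340:440].reshape(-1,3);P=P[P[:,2]>.045]; print("side deck",np.median(P,0),cv2.minAreaRect(P[:,:2].astype(np.float32)*1000))
P=b[165:235,283:370].reshape(-1,3);P=P[(P[:,2]>.068)&(P[:,2]<.09)]; print("side rim",np.median(P,0),cv2.minAreaRect(P[:,:2].astype(np.float32)*1000))
# max heights between
g=W[150:240,245:440]; print("max z",np.nanmax(g[:,:,2]))
P=W[185:255,325:354].reshape(-1,3);P=P[(P[:,2]>.008)];print("brush",np.nanmin(P,0),np.nanmax(P,0))
cv2.imwrite("pics/crop.png",cv2.resize(im[140:260,230:430,::-1],None,fx=4,fy=4,interpolation=cv2.INTER_CUBIC)[:600])
```

```text
bonetray rim 716 ((538.6761474609375, 12.644790649414062), (140.68003845214844, 140.2762908935547), 13.503219604492188) z med 0.07566482096199116 mean [0.53851469 0.01160189 0.0752557 ]
vert rim 754 ((458.4216613769531, 293.73504638671875), (141.79129028320312, 141.462646484375), 89.4040756225586) z med 0.07552025640313467 mean [0.45847529 0.2945691  0.07515388]
deck 2350 ((474.54693603515625, -248.23312377929688), (120.08438110351562, 121.10733795166016), 7.731221675872803) z med 0.116496894363493 mean [ 0.47368698 -0.24757598  0.11645858]
floor z [0.50138509 0.00462128 0.03053417] [0.53631367 0.00996363 0.05549242] [0.53786374 0.04919566 0.04989413] [ 0.53404475 -0.0319093   0.05269189]
bone ((536.6294555664062, 9.965888977050781), (84.20175170898438, 25.053550720214844), 87.4562759399414) [nan nan nan]
side deck [ 0.47000216 -0.2548805   0.11610418] ((475.7733154296875, -249.74942016601562), (123.38551330566406, 121.056640625), 8.133007049560547)
side rim [0.53074454 0.0045013  0.07436711] ((540.1714477539062, 11.127632141113281), (145.9564666748047, 142.5189971923828), 13.76311206817627)
max z 0.12247776901182846
brush [ 0.36873884 -0.16971338  0.00815634] [ 0.53982511 -0.11406467  0.02511781]
```

View pics/crop.png

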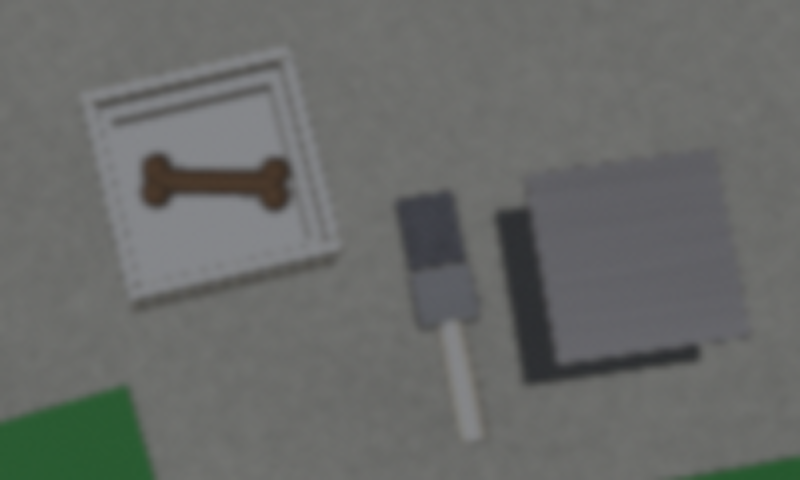

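The crop confirms the long bone lies in the tilted white tray at crop (215,182) and the grey deck is at (635,255). Measurements:
- **Bone tray:** centre (0.539, 0.012), yaw 13.5°, rim at z 0.076.
- **Deck:** centre (0.475, −0.249), top at about 0.1163.

I'll grip the near (−x) wall, because the bone lies along y and stays clear of it. Moving over it now.

Call:
servo_tool([
  {"dp": [-0.143, -0.1235, 0], "delta_rot": [0, 0, 0], "fingers": 0.4},
  {"dp": [-0.143, -0.1235, 0], "delta_rot": [0, 0, 0], "fingers": 0.4},
  {"dp": [-0.143, -0.1235, 0], "delta_rot": [0, 0, 0], "fingers": 0.4},
  {"dp": [-0.143, -0.1235, 0], "delta_rot": [0, 0, 0], "fingers": 0.4},
  {"dp": [-0.143, -0.1235, 0], "delta_rot": [0, 0, 0], "fingers": 0.4},
], force=100)

```text
clock: 0.6
position: [0.3255, 0.3426, 0.3035]
ee_rot: [-0.0, 0.223, 0.975, -0.0]
contact_force: [0.3, 0.0, -0.1]
width: 0.0342
gripper_force: 0.0
```

Call:
servo_tool([
  {"dp": [-0.143, -0.1235, 0], "delta_rot": [0, 0, 0], "fingers": 0.4},
  {"dp": [-0.143, -0.1235, 0], "delta_rot": [0, 0, 0], "fingers": 0.4},
  {"dp": [-0.143, -0.1235, 0], "delta_rot": [0, 0, 0], "fingers": 0.4},
  {"dp": [-0.143, -0.1235, 0], "delta_rot": [0, 0, 0], "fingers": 0.4},
  {"dp": [-0.143, -0.1235, 0], "delta_rot": [0, 0, 0], "fingers": 0.4},
])

```text
clock: 1.1
position: [0.4004, 0.1691, 0.3037]
ee_rot: [-0.0, 0.223, 0.975, -0.0]
contact_force: [0.4, 1.2, 0.0]
width: 0.0346
gripper_force: 0.0
```

Call:
servo_tool([
  {"dp": [-0.143, -0.1235, 0], "delta_rot": [0, 0, 0], "fingers": 0.4},
  {"dp": [-0.143, -0.1235, 0], "delta_rot": [0, 0, 0], "fingers": 0.4},
  {"dp": [-0.143, -0.1235, 0], "delta_rot": [0, 0, 0], "fingers": 0.4},
  {"dp": [-0.143, -0.1235, 0], "delta_rot": [0, 0, 0], "fingers": 0.4},
  {"dp": [-0.143, -0.1235, 0], "delta_rot": [0, 0, 0], "fingers": 0.4},
])

```text
clock: 1.6
position: [0.4754, -0.0043, 0.3036]
ee_rot: [-0.0, 0.224, 0.975, 0.0]
contact_force: [0.4, 0.5, 0.0]
width: 0.0346
gripper_force: 0.0
```

Call:
servo_tool([
  {"dp": [0, 0, 0], "delta_rot": [0, 0, 0.98], "fingers": 0.4},
  {"dp": [0, 0, 0], "delta_rot": [0, 0, 0.98], "fingers": 0.4},
  {"dp": [0, 0, 0], "delta_rot": [0, 0, 0.98], "fingers": 0.4},
  {"dp": [0, 0, 0], "delta_rot": [0, 0, 0.98], "fingers": 0.4},
  {"dp": [0, 0, 0], "delta_rot": [0, 0, 0.98], "fingers": 0.4},
])

```text
clock: 2.1
position: [0.475, -0.0029, 0.3035]
ee_rot: [-0.001, 0.455, 0.89, -0.0]
contact_force: [0.6, -0.1, 0.7]
width: 0.0339
gripper_force: 0.0
```

Call:
servo_tool([
  {"dp": [0, 0, 0], "delta_rot": [0, 0, 0.98], "fingers": 0.4},
  {"dp": [0, 0, 0], "delta_rot": [0, 0, 0.98], "fingers": 0.4},
  {"dp": [0, 0, 0], "delta_rot": [0, 0, 0.98], "fingers": 0.4},
  {"dp": [0, 0, 0], "delta_rot": [0, 0, 0.98], "fingers": 0.4},
  {"dp": [0, 0, 0], "delta_rot": [0, 0, 0], "fingers": 0.4},
])

```text
clock: 2.6
position: [0.475, -0.0028, 0.3035]
ee_rot: [-0.0, 0.618, 0.786, -0.0]
contact_force: [0.2, 0.3, 0.2]
width: 0.0338
gripper_force: 0.0
```

Run:
```python
from h import *
for n in("wrist","top"):
    im,d,W=cloud(n); cv2.imwrite(f"pics/{n}1.png",im[:,:,::-1])
    P=W.reshape(-1,3); m=(P[:,2]>.066)&(P[:,2]<.09)&(np.hypot(P[:,0]-.539,P[:,1]-.012)<.11); P=P[m]
    print(n,len(P),cv2.minAreaRect(P[:,:2].astype(np.float32)*1000) if len(P)>9 else 0,np.median(P[:,2]))
    c=np.deg2rad(13.5);a=(P[:,0]-.539)*np.cos(c)+(P[:,1]-.012)*np.sin(c);b=-(P[:,0]-.539)*np.sin(c)+(P[:,1]-.012)*np.cos(c)
    k=(a<-.045)&(abs(b)<.04); print("near wall",k.sum(),np.percentile(a[k],[2,50,98]) if k.any() else 0)
print(readout.get_state()["position"])
```

```text
wrist 5591 ((541.0780029296875, 13.592185974121094), (140.32864379882812, 139.93409729003906), 13.268877983093262) 0.0754561855786508
near wall 715 [-0.06708007 -0.06349579 -0.05988409]
top 243 ((494.40081787109375, 2.196197509765625), (50.76307678222656, 139.98822021484375), 12.218254089355469) 0.07530484616085784
near wall 75 [-0.07006199 -0.06662272 -0.06192041]
[ 0.47510496 -0.00280674  0.30364148]
```

View pics/wrist1.png

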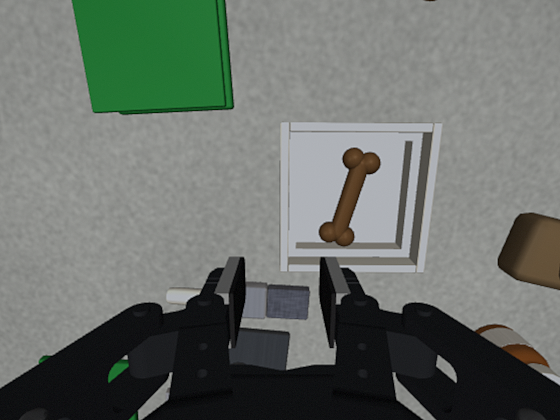

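The wrist view shows the near wall at column 285, midway between the fingers (235 and 325). The bone is well clear to the right, at about (350,195). Descending.

Call:
servo_tool([
  {"dp": [0, 0.003, 0.15], "delta_rot": [0, 0, 0], "fingers": 0.4},
  {"dp": [0, 0, 0.15], "delta_rot": [0, 0, 0], "fingers": 0.4},
  {"dp": [0, 0, 0.15], "delta_rot": [0, 0, 0], "fingers": 0.4},
  {"dp": [0, 0, 0.15], "delta_rot": [0, 0, 0], "fingers": 0.4},
  {"dp": [0, 0, 0.15], "delta_rot": [0, 0, 0], "fingers": 0.4},
])

```text
clock: 3.2
position: [0.4758, -0.0027, 0.1529]
ee_rot: [0.0, 0.617, 0.787, 0.0]
contact_force: [1.1, -0.8, -0.0]
width: 0.0341
gripper_force: 0.0
```

Call:
servo_tool([
  {"dp": [0, 0, 0.025], "delta_rot": [0, 0, 0], "fingers": 0.4},
  {"dp": [0, 0, 0.025], "delta_rot": [0, 0, 0], "fingers": 0.4},
  {"dp": [0, 0, 0.025], "delta_rot": [0, 0, 0], "fingers": 0.4},
  {"dp": [0, 0, 0.025], "delta_rot": [0, 0, 0], "fingers": 0.4},
  {"dp": [0, 0, 0.02], "delta_rot": [0, 0, 0], "fingers": 0.4},
])

```text
clock: 3.7
position: [0.4764, -0.0027, 0.1304]
ee_rot: [0.001, 0.618, 0.786, 0.001]
contact_force: [0.1, -0.9, -0.1]
width: 0.0342
gripper_force: 0.0
```

Call:
servo_tool([
  {"dp": [0, 0, 0], "delta_rot": [0, 0, 0], "fingers": 0.25},
  {"dp": [0, 0, 0], "delta_rot": [0, 0, 0], "fingers": 0.2},
])

```text
clock: 3.9
position: [0.476, -0.0027, 0.1302]
ee_rot: [0.0, 0.618, 0.786, 0.0]
contact_force: [-0.3, 0.1, 0.7]
width: 0.0172
gripper_force: 0.0
```

Call:
servo_tool([
  {"dp": [0, 0, 0.005], "delta_rot": [0, 0, 0], "fingers": 0.15},
  {"dp": [0, 0, 0], "delta_rot": [0, 0, 0], "fingers": 0.1},
  {"dp": [0, 0, 0], "delta_rot": [0, 0, 0], "fingers": 0},
  {"dp": [0, 0, 0], "delta_rot": [0, 0, 0], "fingers": 0},
  {"dp": [0, 0, 0], "delta_rot": [0, 0, 0], "fingers": 0},
], force=40)

```text
clock: 4.4
position: [0.4763, -0.0027, 0.1292]
ee_rot: [0.0, 0.618, 0.786, 0.0]
contact_force: [0.1, -0.1, 2.7]
width: 0.0071
gripper_force: 40.8
```

Call:
servo_tool([
  {"dp": [0, 0, 0], "delta_rot": [0, 0, 0], "fingers": 0},
  {"dp": [0, 0, 0], "delta_rot": [0, 0, 0], "fingers": 0},
  {"dp": [0, 0, 0], "delta_rot": [0, 0, 0], "fingers": 0},
], force=100)

```text
clock: 4.7
position: [0.4763, -0.0027, 0.1294]
ee_rot: [0.001, 0.618, 0.786, 0.0]
contact_force: [0.2, 0.0, 5.9]
width: 0.0052
gripper_force: 98.4
```

Gripped. Lifting slowly, and checking for sag before the foot clears.

Call:
servo_tool([
  {"dp": [0, 0, -0.015], "delta_rot": [0, 0, 0], "fingers": 0},
  {"dp": [0, 0, -0.015], "delta_rot": [0, 0, 0], "fingers": 0},
  {"dp": [0, 0, -0.015], "delta_rot": [0, 0, 0], "fingers": 0},
  {"dp": [0, 0, -0.015], "delta_rot": [0, 0, 0], "fingers": 0},
  {"dp": [0, 0, 0], "delta_rot": [0, 0, 0], "fingers": 0},
])

```text
clock: 5.2
position: [0.4758, -0.0027, 0.1411]
ee_rot: [0.0, 0.618, 0.786, 0.0]
contact_force: [0.5, -0.7, -3.2]
width: 0.0057
gripper_force: 97.9
```

```bash
cat > tilt.py <<'E'
from h import *
import sys
from scipy.spatial.transform import Rotation as Ro
s=readout.get_state(); print(s["position"],s["contact_force"],s["moment"])
q=s["ee_rot"]; R=Ro.from_quat([q[1],q[2],q[3],q[0]]).as_matrix(); p=s["position"]; zr=p[2]-.0535
im,d,W=cloud("wrist"); cv2.imwrite("pics/"+sys.argv[1],im[:,:,::-1])
P=W.reshape(-1,3); P=P[np.isfinite(P[:,0])]; r=P-p
a=r@R[:,1]; b=r@R[:,0]
for n,m in(("far rim",(a>.12)&(a<.145)&(abs(b)<.06)),("left rim",(abs(a-.07)<.05)&(b>.058)&(b<.075)),("right rim",(abs(a-.07)<.05)&(b<-.058)&(b>-.075))):
    k=m&(abs(P[:,2]-zr)<.022)
    if k.sum()>5:
        z=P[k,2]; kk=z>np.percentile(z,95)-.006; print(n,kk.sum(),"a",np.median(a[k][kk]),"z",np.median(z[kk]),"slope",np.polyfit(a[k][kk],z[kk],1)[0],"amax",np.percentile(a[k][kk],98),"b",np.percentile(b[k][kk],[2,98]))
k=(abs(P[:,2]-zr)<.02)&(a>-.02)&(a<.16)&(abs(b)<.09)
print(cv2.minAreaRect(P[k,:2].astype(np.float32)*1000), "zr nominal",zr)
E
python3 tilt.py w2.png
```

```text
[ 0.47584342 -0.00267612  0.14110682] [ 0.45179225 -0.71930907 -3.20445199] [-0.01321942  0.20632648 -0.02155468]
far rim 719 a 0.12821890164068678 z 0.07712192091365262 slope -0.10510695482596324 amax 0.1293055767349631 b [-0.05238682 -0.01902018]
left rim 5122 a 0.06006351602547523 z 0.08700503301924092 slope -0.0066379827828007935 amax 0.09867650415516457 b [0.06290588 0.07057924]
((529.58349609375, 18.072967529296875), (146.39735412597656, 126.91848754882812), 13.147333145141602) zr nominal 0.08760682283894136
```

View pics/w2.png

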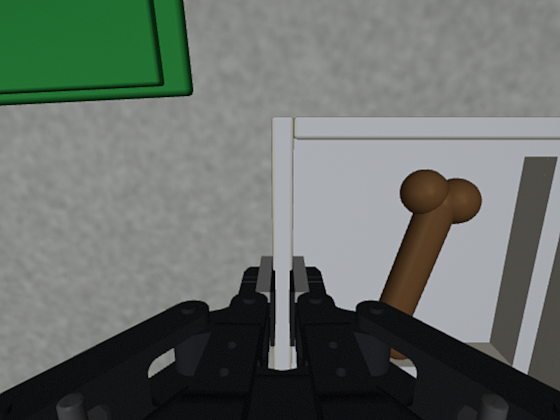

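The tray is lifting level (slope 0.007) with its full weight on the gripper, and the bone lies undisturbed at about (430,260). Continuing straight up.

Call:
servo_tool([
  {"dp": [0, 0, -0.02], "delta_rot": [0, 0, 0], "fingers": 0},
  {"dp": [0, 0, -0.025], "delta_rot": [0, 0, 0], "fingers": 0},
  {"dp": [0, 0, -0.03], "delta_rot": [0, 0, 0], "fingers": 0},
  {"dp": [0, 0, -0.035], "delta_rot": [0, 0, 0], "fingers": 0},
  {"dp": [0, 0, -0.04], "delta_rot": [0, 0, 0], "fingers": 0},
])

```text
clock: 5.75
position: [0.4758, -0.0027, 0.1716]
ee_rot: [0.0, 0.618, 0.786, 0.0]
contact_force: [0.7, -0.8, -3.1]
width: 0.0055
gripper_force: 97.9
```

Call:
servo_tool([
  {"dp": [0, 0, -0.06], "delta_rot": [0, 0, 0], "fingers": 0},
  {"dp": [0, 0, -0.08], "delta_rot": [0, 0, 0], "fingers": 0},
  {"dp": [0, 0, -0.1], "delta_rot": [0, 0, 0], "fingers": 0},
  {"dp": [0, 0, -0.1], "delta_rot": [0, 0, 0], "fingers": 0},
  {"dp": [0, 0, -0.08], "delta_rot": [0, 0, 0], "fingers": 0},
])

```text
clock: 6.25
position: [0.476, -0.0027, 0.2567]
ee_rot: [0.001, 0.618, 0.786, 0.0]
contact_force: [0.6, 0.2, -3.7]
width: 0.0056
gripper_force: 97.9
```

Call:
servo_tool([
  {"dp": [0, 0, -0.06], "delta_rot": [0, 0, 0], "fingers": 0},
  {"dp": [0, 0, -0.03], "delta_rot": [0, 0, 0], "fingers": 0},
  {"dp": [0, 0, 0], "delta_rot": [0, 0, 0], "fingers": 0},
  {"dp": [0, 0, 0], "delta_rot": [0, 0, 0], "fingers": 0},
])

```text
clock: 6.65
position: [0.4754, -0.0026, 0.2724]
ee_rot: [-0.001, 0.618, 0.786, -0.0]
contact_force: [-0.5, -0.2, -3.6]
width: 0.0055
gripper_force: 98.0
```

```bash
python3 tilt.py w3.png
python3 - <<'E'
from h import *
for n in("top","side"):
    im,d,W=cloud(n); cv2.imwrite(f"pics/{n}3.png",im[:,:,::-1])
    for nm,c,zl,zh in(("under",(.54,.012),.04,.055),("tray",(.54,.012),.16,.24)):
        P=W.reshape(-1,3);P=P[(P[:,2]>zl)&(P[:,2]<zh)&(abs(P[:,0]-c[0])<.1)&(abs(P[:,1]-c[1])<.1)]
        if len(P)>20: print(n,nm,len(P),cv2.minAreaRect(P[:,:2].astype(np.float32)*1000),np.median(P[:,2]))
E
```

```text
[ 0.47540335 -0.00261056  0.27235124] [-0.45803845 -0.20630314 -3.63072861] [-0.09762749  0.25541489 -0.03526505]
far rim 723 a 0.12817655347671722 z 0.20815173247318058 slope -0.39200424459832495 amax 0.1293361420960722 b [-0.05235861 -0.01935661]
left rim 5106 a 0.06008408459954513 z 0.21822707189476107 slope -0.007420958895811802 amax 0.09867803394584464 b [0.0629029  0.07057802]
((529.0755004882812, 17.943824768066406), (146.2957305908203, 126.70663452148438), 13.57441520690918) zr nominal 0.21885124359312075
top under 181 ((482.829345703125, -0.0156707763671875), (26.614322662353516, 139.21839904785156), 13.868339538574219) 0.047718636572813465
top tray 634 ((531.0040283203125, 11.429168701171875), (152.09820556640625, 139.7193145751953), 13.593249320983887) 0.19762482070895396
side under 779 ((539.4097290039062, 11.333831787109375), (142.92662048339844, 142.29014587402344), 13.721451759338379) 0.046327254567047435
side tray 2693 ((533.900146484375, 6.797492980957031), (156.90782165527344, 140.09573364257812), 10.285234451293945) 0.19860359844908992
```

View pics/side3.png

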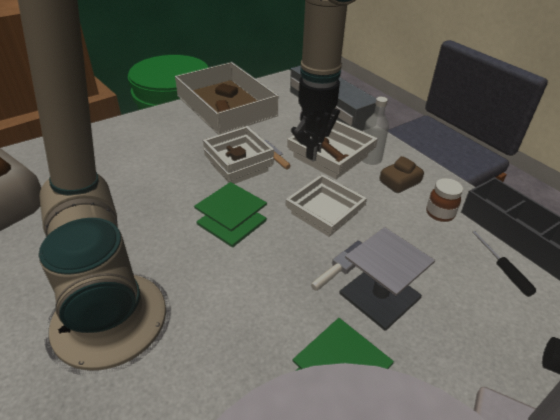

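The under tray stayed put at (539, 11) mm, the lifted tray is level at side (332,145), and its underside is at about 0.17, above the deck. Carrying it to the stand, with a final 0.1 rad turn to match the deck.

Call:
servo_tool([
  {"dp": [-0.035, -0.0186, 0], "delta_rot": [0, 0, 0], "fingers": 0},
  {"dp": [-0.07, -0.0372, 0], "delta_rot": [0, 0, 0], "fingers": 0},
  {"dp": [-0.105, -0.0558, 0], "delta_rot": [0, 0, 0], "fingers": 0},
  {"dp": [-0.1164, -0.062, 0], "delta_rot": [0, 0, 0], "fingers": 0},
  {"dp": [-0.1164, -0.062, 0], "delta_rot": [0, 0, 0], "fingers": 0},
])

```text
clock: 7.3
position: [0.4503, -0.1011, 0.2726]
ee_rot: [-0.0, 0.618, 0.786, -0.0]
contact_force: [0.7, 0.4, -3.2]
width: 0.0053
gripper_force: 98.0
```

Call:
servo_tool([
  {"dp": [-0.1164, -0.062, 0], "delta_rot": [0, 0, 0], "fingers": 0},
  {"dp": [-0.1164, -0.062, 0], "delta_rot": [0, 0, 0], "fingers": 0},
  {"dp": [-0.1164, -0.062, 0], "delta_rot": [0, 0, 0], "fingers": 0},
  {"dp": [-0.1164, -0.062, 0], "delta_rot": [0, 0, 0], "fingers": 0},
  {"dp": [-0.105, -0.0558, 0], "delta_rot": [0, 0, 0], "fingers": 0},
])

```text
clock: 7.8
position: [0.418, -0.2268, 0.2726]
ee_rot: [-0.0, 0.618, 0.786, -0.0]
contact_force: [0.8, -0.4, -2.6]
width: 0.0057
gripper_force: 97.9
```

Call:
servo_tool([
  {"dp": [-0.07, -0.0372, 0], "delta_rot": [0, 0, 0], "fingers": 0},
  {"dp": [-0.0466, -0.0248, 0], "delta_rot": [0, 0, 0], "fingers": 0},
  {"dp": [-0.035, -0.0186, 0], "delta_rot": [0, 0, 0], "fingers": 0},
  {"dp": [0, 0, 0], "delta_rot": [0, 0, 0.2], "fingers": 0},
  {"dp": [0, 0, 0], "delta_rot": [0, 0, 0.3], "fingers": 0},
])

```text
clock: 8.3
position: [0.4102, -0.2579, 0.2727]
ee_rot: [-0.0, 0.638, 0.77, 0.0]
contact_force: [0.5, 0.4, -4.0]
width: 0.0055
gripper_force: 97.9
```

Call:
servo_tool([
  {"dp": [0, 0, 0], "delta_rot": [0, 0, 0.3], "fingers": 0},
  {"dp": [0, 0, 0], "delta_rot": [0, 0, 0.2], "fingers": 0},
  {"dp": [0, 0, 0], "delta_rot": [0, 0, 0], "fingers": 0},
  {"dp": [0, 0, 0], "delta_rot": [0, 0, 0], "fingers": 0},
])

```text
clock: 8.7
position: [0.4103, -0.2579, 0.2729]
ee_rot: [-0.0, 0.656, 0.754, 0.0]
contact_force: [0.5, -0.1, -3.9]
width: 0.0053
gripper_force: 98.0
```

```bash
python3 tilt.py w4.png
python3 - <<'E'
from h import *
for n in("top","side"):
    im,d,W=cloud(n); cv2.imwrite(f"pics/{n}4.png",im[:,:,::-1])
    P=W.reshape(-1,3);P=P[(P[:,2]>.205)&(P[:,2]<.228)&(abs(P[:,0]-.475)<.1)&(abs(P[:,1]+.249)<.1)]
    print(n,len(P),cv2.minAreaRect(P[:,:2].astype(np.float32)*1000),np.median(P[:,2]))
E
```

```text
[ 0.41034782 -0.2579288   0.27290299] [ 0.52297798 -0.06497264 -3.9499539 ] [-0.04223309  0.19765357 -0.00731939]
far rim 718 a 0.12816494175228849 z 0.20891465889554228 slope -0.23189517346744565 amax 0.1291495994992938 b [-0.05195292 -0.0186722 ]
left rim 5114 a 0.05993441782236386 z 0.21881696867064232 slope -0.007103311124670773 amax 0.09856147587997958 b [0.06295969 0.07063448]
((465.7134094238281, -242.92984008789062), (146.0269775390625, 127.10810852050781), 7.841473579406738) zr nominal 0.21940298626518084
top 749 ((473.484130859375, -248.13916015625), (140.2991943359375, 140.68873596191406), 7.895867347717285) 0.2179758271446139
side 1579 ((468.66595458984375, -250.7169189453125), (154.7991485595703, 141.0786895751953), 7.810108661651611) 0.2167285564945784
```

The tray is centred over the deck (473.5, −248.1 against 474.5, −248.2), level, with yaw matched. Lowering.

Call:
servo_tool([
  {"dp": [0, 0, 0.03], "delta_rot": [0, 0, 0], "fingers": 0},
  {"dp": [0, 0, 0.05], "delta_rot": [0, 0, 0], "fingers": 0},
  {"dp": [0, 0, 0.05], "delta_rot": [0, 0, 0], "fingers": 0},
  {"dp": [0, 0, 0.05], "delta_rot": [0, 0, 0], "fingers": 0},
  {"dp": [0, 0, 0.03], "delta_rot": [0, 0, 0], "fingers": 0},
])

```text
clock: 9.35
position: [0.4097, -0.2579, 0.2293]
ee_rot: [-0.001, 0.657, 0.754, 0.0]
contact_force: [-1.1, 0.3, -3.0]
width: 0.0056
gripper_force: 98.0
```

Call:
servo_tool([
  {"dp": [0, 0, 0.01], "delta_rot": [0, 0, 0], "fingers": 0},
  {"dp": [0, 0, 0.01], "delta_rot": [0, 0, 0], "fingers": 0},
  {"dp": [0, 0, 0.01], "delta_rot": [0, 0, 0], "fingers": 0},
  {"dp": [0, 0, 0], "delta_rot": [0, 0, 0], "fingers": 0},
])

```text
clock: 9.75
position: [0.4103, -0.2584, 0.2249]
ee_rot: [0.0, 0.657, 0.754, 0.0]
contact_force: [-0.1, 0.3, -3.7]
width: 0.0053
gripper_force: 98.0
```

Call:
servo_tool([
  {"dp": [0, 0, 0.008], "delta_rot": [0, 0, 0], "fingers": 0},
  {"dp": [0, 0, 0.008], "delta_rot": [0, 0, 0], "fingers": 0},
  {"dp": [0, 0, 0.006], "delta_rot": [0, 0, 0], "fingers": 0},
  {"dp": [0, 0, 0], "delta_rot": [0, 0, 0], "fingers": 0},
])

```text
clock: 10.15
position: [0.4102, -0.2583, 0.2203]
ee_rot: [-0.0, 0.657, 0.754, 0.0]
contact_force: [0.1, -1.0, -3.0]
width: 0.0059
gripper_force: 98.0
```

Call:
servo_tool([
  {"dp": [0, 0, 0.005], "delta_rot": [0, 0, 0], "fingers": 0},
  {"dp": [0, 0, 0], "delta_rot": [0, 0, 0], "fingers": 0},
])

```text
clock: 10.35
position: [0.4102, -0.2583, 0.2194]
ee_rot: [-0.0, 0.657, 0.754, 0.0]
contact_force: [0.5, -0.1, -3.9]
width: 0.0057
gripper_force: 98.0
```

Call:
servo_tool([
  {"dp": [0, 0, 0.005], "delta_rot": [0, 0, 0], "fingers": 0},
  {"dp": [0, 0, 0], "delta_rot": [0, 0, 0], "fingers": 0},
])

```text
clock: 10.55
position: [0.4103, -0.2584, 0.2185]
ee_rot: [0.0, 0.657, 0.754, 0.0]
contact_force: [-0.5, -0.5, -2.9]
width: 0.0057
gripper_force: 98.0
```

Call:
servo_tool([
  {"dp": [0, 0, 0.005], "delta_rot": [0, 0, 0], "fingers": 0},
  {"dp": [0, 0, 0], "delta_rot": [0, 0, 0], "fingers": 0},
])

```text
clock: 10.75
position: [0.4102, -0.2584, 0.2179]
ee_rot: [0.0, 0.657, 0.754, -0.0]
contact_force: [-0.7, 0.1, 0.9]
width: 0.0054
gripper_force: 98.5
```

The vertical force rose from −3.5 to +0.9 N, so the deck now carries the tray. I'll settle slightly more, hold, then release gently.

Call:
servo_tool([
  {"dp": [0, 0, 0.002], "delta_rot": [0, 0, 0], "fingers": 0},
  {"dp": [0, 0, 0], "delta_rot": [0, 0, 0], "fingers": 0},
  {"dp": [0, 0, 0], "delta_rot": [0, 0, 0], "fingers": 0},
  {"dp": [0, 0, 0], "delta_rot": [0, 0, 0], "fingers": 0},
  {"dp": [0, 0, 0], "delta_rot": [0, 0, 0], "fingers": 0},
])

```text
clock: 11.25
position: [0.4103, -0.2584, 0.2179]
ee_rot: [0.0, 0.657, 0.754, -0.0]
contact_force: [-2.5, 1.1, 5.3]
width: 0.0057
gripper_force: 99.2
```

Call:
servo_tool([
  {"dp": [0, 0, 0], "delta_rot": [0, 0, 0], "fingers": 0},
  {"dp": [0, 0, 0], "delta_rot": [0, 0, 0], "fingers": 0},
  {"dp": [0, 0, 0], "delta_rot": [0, 0, 0], "fingers": 0},
], force=30)

```text
clock: 11.55
position: [0.4102, -0.2584, 0.2179]
ee_rot: [0.0, 0.657, 0.754, -0.0]
contact_force: [-3.1, 1.4, 5.0]
width: 0.0053
gripper_force: 99.2
```

Call:
servo_tool([
  {"dp": [0, 0, 0], "delta_rot": [0, 0, 0], "fingers": 0.12},
  {"dp": [0, 0, 0], "delta_rot": [0, 0, 0], "fingers": 0.2},
  {"dp": [0, 0, 0], "delta_rot": [0, 0, 0], "fingers": 0.28},
  {"dp": [0, 0, 0], "delta_rot": [0, 0, 0], "fingers": 0.28},
])

```text
clock: 11.95
position: [0.4104, -0.2584, 0.217]
ee_rot: [0.0, 0.657, 0.754, 0.0]
contact_force: [-0.4, -0.0, -0.3]
width: 0.0237
gripper_force: 0.0
```

Released cleanly. Backing straight up and checking.

Call:
servo_tool([
  {"dp": [0, 0, -0.05], "delta_rot": [0, 0, 0], "fingers": 0.28},
  {"dp": [0, 0, -0.1], "delta_rot": [0, 0, 0], "fingers": 0.28},
  {"dp": [0, 0, -0.15], "delta_rot": [0, 0, 0], "fingers": 0.28},
  {"dp": [0, 0, -0.15], "delta_rot": [0, 0, 0], "fingers": 0.28},
  {"dp": [0, 0, -0.1], "delta_rot": [0, 0, 0], "fingers": 0.28},
])

```text
clock: 12.45
position: [0.4108, -0.2587, 0.33]
ee_rot: [0.002, 0.657, 0.754, 0.0]
contact_force: [0.4, -0.6, -0.3]
width: 0.0238
gripper_force: 0.0
```

Call:
servo_tool([
  {"dp": [0, -0.15, 0], "delta_rot": [0, 0, 0], "fingers": 0.28},
  {"dp": [0, -0.15, 0], "delta_rot": [0, 0, 0], "fingers": 0.28},
  {"dp": [0, -0.1, 0], "delta_rot": [0, 0, 0], "fingers": 0.28},
  {"dp": [0, 0, 0], "delta_rot": [0, 0, 0], "fingers": 0.28},
  {"dp": [0, 0, 0], "delta_rot": [0, 0, 0], "fingers": 0.28},
])

```text
clock: 12.95
position: [0.3313, -0.2695, 0.3278]
ee_rot: [0.001, 0.657, 0.754, 0.0]
contact_force: [-0.3, 0.4, 0.6]
width: 0.024
gripper_force: 0.0
```

Run:
```python
from h import *
for n in("top","side"):
    im,d,W=cloud(n); cv2.imwrite(f"pics/{n}5.png",im[:,:,::-1])
    P=W.reshape(-1,3);P=P[(P[:,2]>.153)&(P[:,2]<.175)&(abs(P[:,0]-.475)<.1)&(abs(P[:,1]+.249)<.1)]
    A=np.c_[P[:,:2],np.ones(len(P))]; k=P[:,2]>.159
    print(n,len(P),cv2.minAreaRect(P[:,:2].astype(np.float32)*1000),np.linalg.lstsq(A[k],P[k,2],rcond=None)[0])
    for nm,c,zl,zh in(("under",(.54,.012),.04,.055),("other",(.458,.294),.066,.09)):
        P=W.reshape(-1,3);P=P[(P[:,2]>zl)&(P[:,2]<zh)&(abs(P[:,0]-c[0])<.1)&(abs(P[:,1]-c[1])<.1)]
        print(n,nm,cv2.minAreaRect(P[:,:2].astype(np.float32)*1000))
```

```text
top 910 ((473.7168273925781, -248.83883666992188), (141.27194213867188, 141.42323303222656), 7.612847328186035) [-0.00236923  0.00134835  0.16550897]
top under ((538.81298828125, 12.671310424804688), (140.75082397460938, 140.14288330078125), 13.239553451538086)
top other ((458.2891845703125, 293.4853820800781), (141.10787963867188, 140.5147705078125), 88.9334945678711)
side 1485 ((474.4996337890625, -250.4029998779297), (144.2720489501953, 141.1674346923828), 7.905259132385254) [ 0.00033608 -0.00161229  0.16275313]
side under ((538.9111328125, 12.258575439453125), (142.66368103027344, 139.8759307861328), 12.992919921875)
side other ((457.9519348144531, 291.19366455078125), (145.48147583007812, 141.7429656982422), 89.35565185546875)
```

View pics/side5.png

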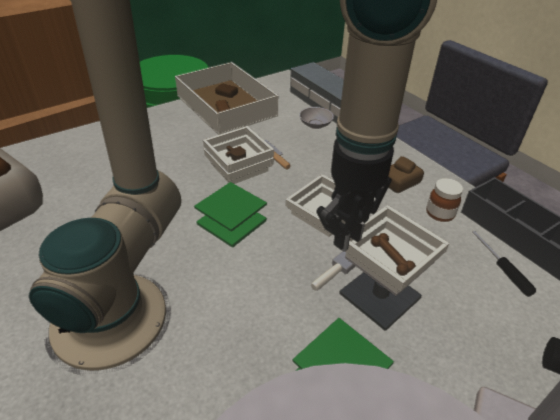

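The tray sits level and centred on the deck at (395,245) with the bone in it at (390,252). The other items are in place and the gripper is clear. Handing in.

```bash
python3 -c "
from rig import manip
print(manip.sign_off())"
```

```text
the job is handed in; nothing more can be done
None
```

The tray with the long bone is level and within about 2 mm of centre on the stand's deck by camera, released with the bone inside; both under_ and other-tray checks showed no shift, and the job is handed in (no verdict was returned).

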